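Bread knife poised in the slicing guide

ROBOT

A 6-joint arm with a two-finger parallel gripper is mounted at the origin on a cart in front of the work surface, level with it; the furniture and walls round the work are solid. World frame = base frame: x ahead of the robot, y to its left, z up, the work surface at z = 0. Lengths are in mm, angles in rad, forces in N, time in s.
With the tool pointing down it reaches from about 275 to 725 mm from the base axis. Payload 5.6 kg.
Tool frame: the origin (TCP) lies on the front face of the gripper's body, between the roots of the fingers; the fingertips stand 73 mm ahead of it and the grasp point (between the pads) lies 54 mm ahead of it; z points along the fingers, y is the direction in which the jaws open and shut (so a half turn about z gives the same grasp; the last joint's range is limited). The gripper opens to 85 mm and grips with 20 to 120 N. Pads are 22 mm wide; open, the fingers measure 114 mm over their backs; the gripper's body (76 mm by 85 mm) begins 54 mm behind the grasp point. The pads swing forward as they close: fully open they stand 13 mm farther back than shut.
Start: joints at [1.544, 0.255, 0.108, 0, -1.424, -0.285], TCP at [168.697, 523.483, 303.883] pointing down, gripper open.
Joint ranges: [-2.95, 2.95], [-1.21, 1.97], [-1.09, 1.5], [-2.87, 1.71], [-2.94, -0.07], [-3.05, 3.05]. Speed limits (rad/s): [2.57, 2.57, 3.14, 3.14, 3.14, 3.14].

INTERFACE

Orientations are given as a unit quaternion [x, y, z, w].
In Python, from workcell import * gives the robot as it stands. Calls block until the motion is done:
- goto(position, orientation): joint-space move of the TCP to a pose.
- move_l(position, rate=150, orientation=None): straight line of the TCP; orientation=None keeps the orientation; rate is the mean speed in mm/s.
- move_joints(angles): joint-space move.
- move_gripper(opening, force=None): opening from 0.0 (shut) to 1.0 (fully open); force is the grip in N (None keeps the last); returns when the fingers have stopped.
- hold(seconds).
- solve_ik(position, orientation): joint angles nearest the present ones, or None.
- observe(): the state.
- snapshot(name): name is "scene" or "side" or "wrist"; returns a dict with "color" (480x640x3 uint8, blue, green, red), "fx", "fy", "cx", "cy" (pixels), "k1" (the pictures are not rectified: a ray, as slopes to the right and down, at radius r is drawn at 1 + k1 r^2 times it, then the intrinsics apply), "extrinsics" (4x4, takes a point from camera to world coordinates). Camera axes: x right, y down, z forward; pixel columns grow to the right and rows downward; lengths in mm; the calibration is good to about 2 mm. A picture is of the moment at which its call begins. There is no depth.
A pose or a line that the arm cannot do raises PlanningError and nothing moves.
- finish_job(): hands the job in, once; it reports no verdict.
The state is a dict: "t": time; "q": joint angles; "qd": joint speeds; "joint_efforts": joint torques, N m; "ee_pos": TCP position; "tcp_rot": TCP orientation; "contact_force": force on the tool from outside, world axes, zero at the start; "moment": the same for the moment, N m; "gripper_width": opening from 0.0 (shut) to 1.0 (fully open).
Only numpy, scipy, OpenCV 4.12 (cv2) and the standard library are available. Lean on these libraries where they do the work, as an engineer would, in place of code of your own. Each camera call takes 0.05 s, during which the arm holds its last target.

TASK

Get the first slice of bread ready to cut: push the loaf along the slicing guide until its end is right up against the end stop, then take the bread knife (the long one with the scalloped edge) out of the knife dock and bring it across clear of the jars. Lower its blade, edge down, level and square, into the slot nearest the end stop, so that it reaches through both slotted walls, and finish still holding the knife there, with the edge about a centimetre above the crust and the blade touching neither loaf nor guide. Do not press the blade onto the loaf at any time, and leave the shorter knife and the two jars as they are.

Things in the scene. Friction and masses are not known exactly. Their poses are not given: they have to be found in the camera images.
- guide: Wooden bread slicing guide, fixed. Base board 150 (x) x 200 (y) mm, top 15 mm above the worktop; two slotted upright walls along y: 12 mm thick, centred at x = -52 and +52 mm, y = -99 to +44 mm, tops 105 mm above the worktop, 92 mm clear between them; end stop board between them at the -y end, open at the +y end. Origin: centre of underside; x across the loaf, away from the robot, z up.
- guide_slot (a point): Middle, between the walls, of the slot nearest the end stop, 15 mm above the worktop (top of the base board). Axes as guide. Each wall has five slots, 9 mm wide, open at the top and going down to the base board, at guide y = -63 (this one), -45, -27, -9, +9 mm; slots run along x.
- guide_stop (a point): Centre of the loaf-side face of the end stop (guide y = -85 mm), 45 mm above the worktop; the stop's top is 76 mm above the worktop. Axes as guide; the loaf comes from +y.
- loaf: Firm brown tin loaf, 164 mm long (y) x 78 wide (x) x 66 high, about 350 g, flat ends, rounded edges. It lies loose on the guide's base board between the walls, 20 to 50 mm short of the stop; its +y end sticks out of the guide's open end: push there, 30 to 40 mm above its underside. Origin: centre of underside; z up, y along the loaf, stop at its -y end.
- loaf_end (a point): Centre of the loaf's -y end face, which goes against the end stop; 33 mm above the loaf's underside.
- loaf_cut (a point): Point on top of the crust, 22 mm from the loaf's -y end and 65.5 mm above its underside: it comes right under the wanted slot when the loaf is against the stop.
- knife_dock: Low wooden knife dock, fixed, 185 (x) x 104 (y) x 42 mm high, with three slots along x (5 mm wide, 20 mm deep) at y = -36, 0, +36 mm. A knife stands edge down in each outer slot, the middle one is empty; which knife is where varies. Handles overhang the -x end, towards the robot. Origin: centre of underside.
- bread_knife: Bread knife, 305 mm, about 150 g, edge down in the dock. Blade 190 x 32 x 2.5 mm, scalloped edge, blunt tip; brown handle 115 long, 20 thick (y), 26 high, flat sides. Origin: on the cutting-edge line in mid-blade, 22 mm above the worktop in the dock; x to the tip, z to the spine. Handle from x = -95 to -210 mm, its axis at z = +20 mm. Centre of mass about 65 mm behind the origin.
- knife_edge (a point): Middle of the bread knife's cutting edge (its body origin).
- knife_grip (a point): Good grip point on the bread knife's handle: 25 mm behind the blade, in the middle of the handle (knife frame x = -120, y = 0, z = +20 mm); grip across the 20 mm thickness (knife y).
- cooks_knife: The shorter knife in the dock, to be left there: like the bread knife but with a pointed smooth blade of 130 mm; its origin lies likewise on the cutting-edge line 95 mm ahead of the handle.
- clip_jar: Glass preserving jar with a wire clip, 90 x 84 mm, 127 mm high, standing between dock and guide; origin at the centre of its underside. Leave it.
- dark_jar: Glass jar with a dark screw lid, 80 mm across, 105 mm high, standing between dock and guide, nearer the robot; origin at the centre of its underside. Leave it.

How it is judged (in metres and radians):
On the way, in this order (a step that is already met when the one before it is completed fails the run):
1. the loaf's end is up against the end stop (y of loaf_end in the frame of guide_stop between -0.004 and 0.005 m and angle between the y axis of loaf and the y axis of guide, either way round below 0.08 rad), for 0.2 s.
2. the bread knife is lifted clear of the dock (z of knife_edge in the frame of knife_dock above 0.06 m and contact force between the fingers and bread_knife above 2 N), for 0.1 s.
At the end, for the whole second after the job is handed in: Loaf end within 5 mm of the stop; bread knife held by the fingers alone, 3 to 18 mm above the crust, edge within 3.2 mm of the stop-side slot's centre plane and 30 mm of mid-guide, within 0.05 rad of the slot, 0.08 rad of level; blade and gripper touch neither loaf nor guide; at rest (all of step 1 and y of knife_edge in the frame of guide_slot between -0.0032 and 0.0032 m and x of knife_edge in the frame of guide_slot between -0.03 and 0.03 m and z of knife_edge in the frame of loaf_cut between 0.003 and 0.018 m and angle between the x axis of bread_knife and the x axis of guide, either way round below 0.05 rad and angle between bread_knife's own z axis and vertical below 0.08 rad and contact force between bread_knife and loaf below 0.1 N and contact force between bread_knife and guide below 0.1 N and contact force between the fingers and bread_knife above 2 N and contact force between the arm and guide below 0.3 N and contact force between the arm and loaf below 0.3 N and linear speed of bread_knife below 0.02 m/s); the arm keeps its last pose, push and grip.
It fails at once if the bread knife is pressed onto the loaf (over 4 N) (contact force between bread_knife and loaf above 4 N).
It fails at once if a jar is shifted by more than 25 mm or tipped ((distance of clip_jar from where it was at the start of the episode above 0.025 m or angle between clip_jar's own z axis and vertical above 0.3 rad) or (distance of dark_jar from where it was at the start of the episode above 0.025 m or angle between dark_jar's own z axis and vertical above 0.3 rad)).
It fails at once if the shorter knife is shifted by more than 25 mm (distance of cooks_knife from where it was at the start of the episode above 0.025 m).
It also fails if it takes over 53 s, if anything falls off the work surface, if the arm or the gripper's body presses on something with over 40 N, if the wrist force passes 120 N, or if a joint passes its speed limit or range.

## Working session

There is one attempt and no reset: what is moved stays moved. The work goes in short steps, each a Python script; the robot and the scene stay as the last script left them, time stands still between calls to the robot, and variables do not carry over. Pictures are saved under pics/ and viewed, and the job is handed in when it is done.

```bash
ls; mkdir -p pics; python3 - <<'E'
from workcell import *
import cv2
s=observe();print(s)
for n in ["scene","side","wrist"]:
    d=snapshot(n);cv2.imwrite(f"pics/{n}0.png",d["color"])
    print(n,d["fx"],d["fy"],d["cx"],d["cy"],d["k1"],d["extrinsics"])
E
```

```text
pics
{'t': 0.0, 'q': array([ 1.54360233e+00,  2.55766420e-01,  1.06988456e-01, -4.77344401e-04,
       -1.42388981e+00, -2.84602698e-01]), 'qd': array([ 0.00048802, -0.00010189, -0.00014965, -0.00026188,  0.00136772,
       -0.00129944]), 'joint_efforts': array([ 1.21980014e-03, -3.86629236e+01,  2.37942302e+01,  5.36493301e+00,
       -6.12654214e-03,  7.65165765e-06]), 'ee_pos': array([168.55066914, 523.16038635, 302.97865011]), 'tcp_rot': array([ 9.87866525e-01, -1.55302275e-01, -1.14016660e-04,  9.58282845e-04]), 'contact_force': array([0.85449012, 0.50040911, 0.64071077]), 'moment': array([ 0.0068385 , -0.0204246 , -0.07772726]), 'gripper_width': 1.0019392075134455}
scene 479.0281286753403 479.0281286753403 319.15187282420914 238.08148390509413 -0.11848073001436496 [[-7.37857518e-01 -4.84136869e-01  4.70295412e-01  9.68236111e+01]
 [-6.74850277e-01  5.16810023e-01 -5.26767980e-01  4.18196759e+02]
 [ 1.19744180e-02 -7.06058703e-01 -7.08052061e-01  6.89357463e+02]
 [ 0.00000000e+00  0.00000000e+00  0.00000000e+00  1.00000000e+00]]
side 465.18853583383145 465.18853583383145 317.57024091555536 242.34977506530828 -0.07543053304198805 [[ 9.53267861e-01 -1.39219329e-01  2.68138703e-01  2.48690936e+02]
 [-3.02112072e-01 -4.30588086e-01  8.50483507e-01 -8.96918175e+02]
 [-2.94641240e-03 -8.91746533e-01 -4.52525623e-01  5.43221846e+02]
 [ 0.00000000e+00  0.00000000e+00  0.00000000e+00  1.00000000e+00]]
wrist 330.49034591677804 330.49034591677804 316.3477907199643 237.099424160097 -0.05084951296264855 [[-3.05923906e-01 -9.01342128e-01 -3.06582668e-01  2.46522563e+02]
 [-9.52052983e-01  2.90433320e-01  9.61436615e-02  4.97670794e+02]
 [ 2.38348972e-03  3.21295588e-01 -9.46975957e-01  3.72815401e+02]
 [ 0.00000000e+00  0.00000000e+00  0.00000000e+00  1.00000000e+00]]
```

View pics/scene0.png

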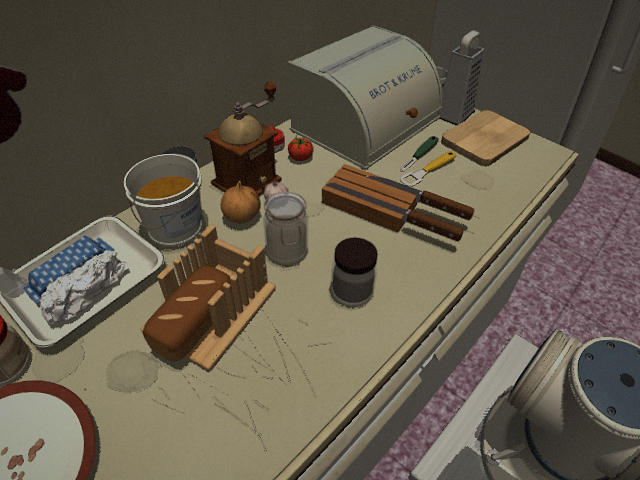

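View pics/side0.png

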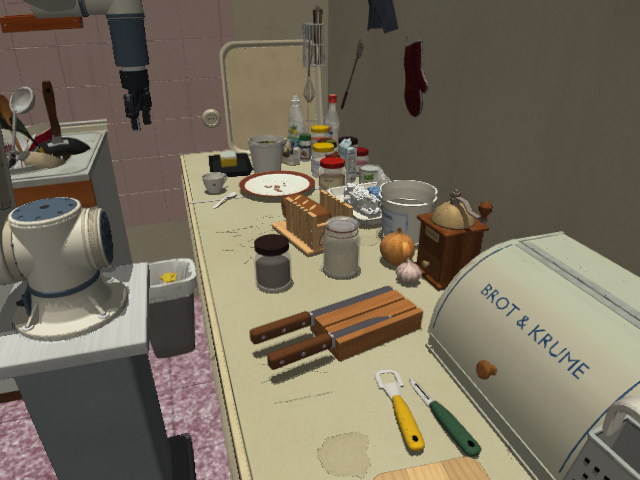

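View pics/wrist0.png

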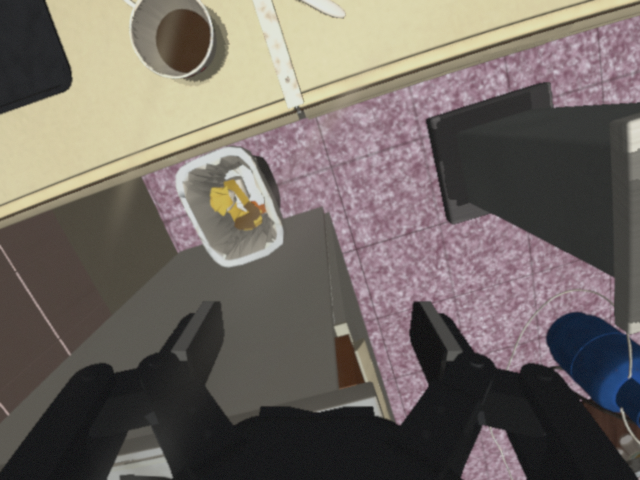

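```bash
cat > h.py <<'E'
import numpy as np, cv2
from workcell import *
def snap(n,name):
    d=snapshot(n); cv2.imwrite(f"pics/{name}.png",d["color"]); 
    import pickle; pickle.dump(d,open(f"pics/{name}.pkl","wb")); return d
def load(name):
    import pickle; return pickle.load(open(f"pics/{name}.pkl","rb"))
def ray(d,px):
    px=np.atleast_2d(np.asarray(px,float)); K=np.array([[d["fx"],0,d["cx"]],[0,d["fy"],d["cy"]],[0,0,1]])
    u=cv2.undistortPoints(px[:,None],K,np.array([d["k1"],0,0,0,0.]))[:,0]
    E=np.asarray(d["extrinsics"]); v=np.c_[u,np.ones(len(u))]@E[:3,:3].T
    return E[:3,3],v
def onz(d,px,z):
    o,v=ray(d,px); return o+v*((z-o[2])/v[:,2])[:,None]
def tri(obs):
    A=np.zeros((3,3));b=np.zeros(3);L=[]
    for d,p in obs:
        o,v=ray(d,p);v=v[0]/np.linalg.norm(v[0]);P=np.eye(3)-np.outer(v,v);A+=P;b+=P@o;L.append((P,o))
    x=np.linalg.solve(A,b); return x,[np.linalg.norm(P@(x-o)) for P,o in L]
def proj(d,P):
    E=np.linalg.inv(np.asarray(d["extrinsics"]));K=np.array([[d["fx"],0,d["cx"]],[0,d["fy"],d["cy"]],[0,0,1]])
    return cv2.projectPoints(np.atleast_2d(np.asarray(P,float)),cv2.Rodrigues(E[:3,:3])[0],E[:3,3],K,np.array([d["k1"],0,0,0,0.]))[0][:,0]
def crop(name,x0,y0,x1,y1,s,out):
    im=cv2.imread(f"pics/{name}.png")[y0:y1,x0:x1]
    cv2.imwrite(f"pics/{out}.png",cv2.resize(im,None,fx=s,fy=s,interpolation=cv2.INTER_CUBIC))
E
python3 - <<'E'
from h import *
snap("scene","sc1");snap("side","si1")
crop("sc1",310,150,490,260,4,"sc1dock");crop("si1",230,270,430,380,4,"si1dock")
crop("sc1",130,220,290,370,4,"sc1g")
d=load("sc1")
print(onz(d,[[190,362],[274,288],[330,190],[400,228],[418,205]],15))
print(onz(d,[[285,255],[353,300]],0))
E
```

```text
[[ 506.68038874  263.63518007   15.        ]
 [ 518.3869628    65.89389358   15.        ]
 [ 628.64553859 -210.82418772   15.        ]
 [ 443.759633   -217.97127467   15.        ]
 [ 457.14351331 -303.59959503   15.        ]]
[[571.97604278 -14.23782992   0.        ]
 [403.46583688 -19.91110655   0.        ]]
```

View pics/sc1dock.png

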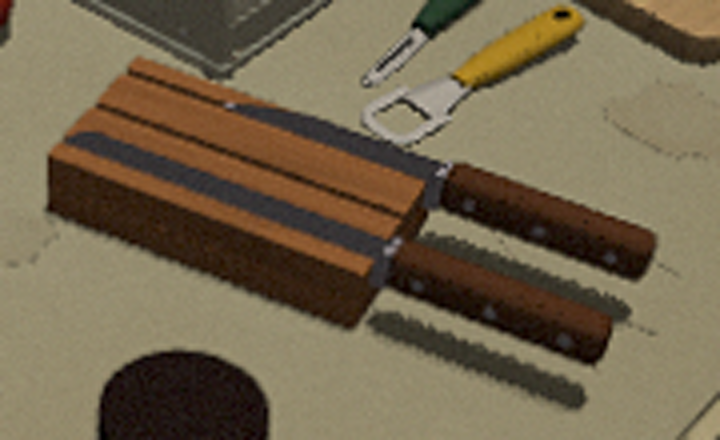

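View pics/si1dock.png

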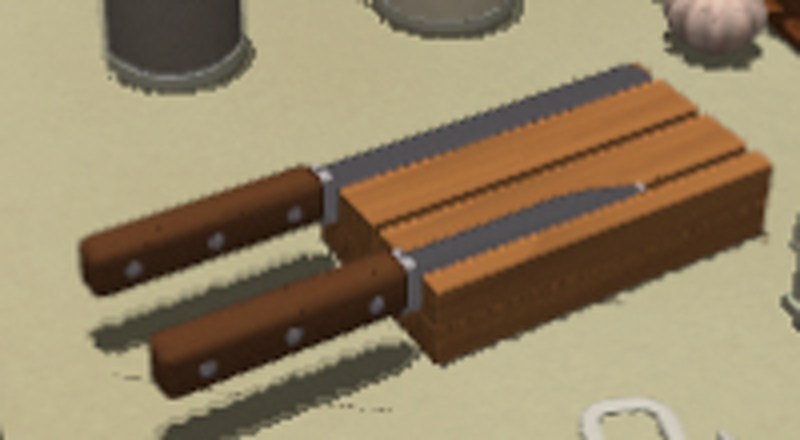

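View pics/sc1g.png

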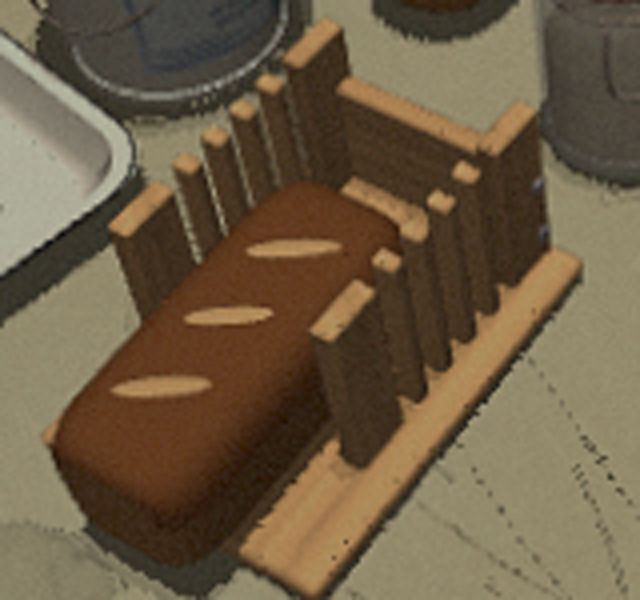

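```bash
cat >> h.py <<'E'
from scipy.spatial.transform import Rotation as R
def down(yaw):  # tool z down, tool x at world yaw
    c,s=np.cos(yaw),np.sin(yaw)
    return R.from_matrix(np.array([[c,s,0],[s,-c,0],[0,0,-1]])).as_quat()
E
python3 - <<'E'
from h import *
for p,y in [((470,150,300),np.pi),((560,150,300),np.pi),((470,-220,300),np.pi),((430,-230,96),np.pi),((467,100,164),np.pi),((467,100,164),0),((587,260,113),-np.pi/2),((587,260,113),np.pi/2),((587,200,300),-np.pi/2),((587,200,300),np.pi/2)]:
    q=solve_ik(list(p),down(y)); print(p,round(y,2),None if q is None else np.round(q,2))
E
```

```text
(470, 150, 300) 3.14 [ 0.63  0.14 -0.04  0.   -1.39 -2.2 ]
(560, 150, 300) 3.14 [ 0.53  0.32  0.18  0.   -1.44 -2.1 ]
(470, -220, 300) 3.14 [-0.14  0.19  0.02  0.   -1.4  -1.44]
(430, -230, 96) 3.14 [-0.17  0.31 -0.4   0.   -0.87 -1.4 ]
(467, 100, 164) 3.14 [ 0.54  0.21 -0.33  0.   -1.04 -2.11]
(467, 100, 164) 0 [ 0.54  0.21 -0.33  0.   -1.04  1.03]
(587, 260, 113) -1.57 [ 0.66  0.55  0.05  0.   -1.08 -0.66]
(587, 260, 113) 1.57 [ 0.66  0.55  0.05  0.   -1.08  2.48]
(587, 200, 300) -1.57 [ 0.58  0.4   0.3   0.   -1.47 -0.58]
(587, 200, 300) 1.57 [ 0.58  0.4   0.3   0.   -1.47  2.56]
```

```bash
python3 - <<'E'
from h import *
goto([470,60,300],down(np.pi)); snap("wrist","wg1"); print(observe()["t"])
goto([587,300,260],down(-np.pi/2)); snap("wrist","wg2"); print(observe()["t"],observe()["ee_pos"])
E
```

```text
2.2917
3.5417 [586.97991334 299.47247339 260.61514166]
```

View pics/wg1.png

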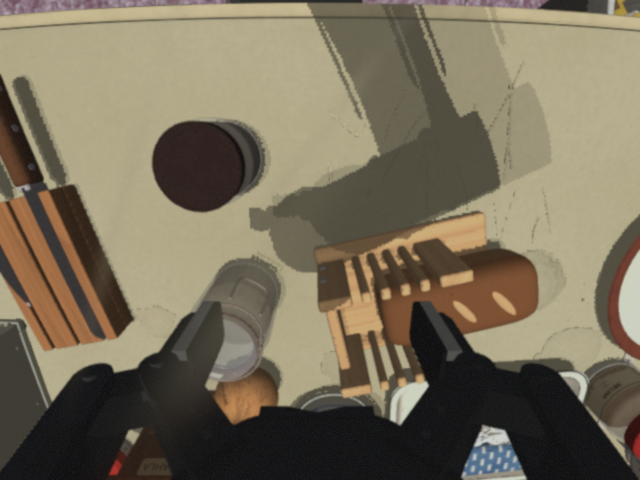

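View pics/wg2.png

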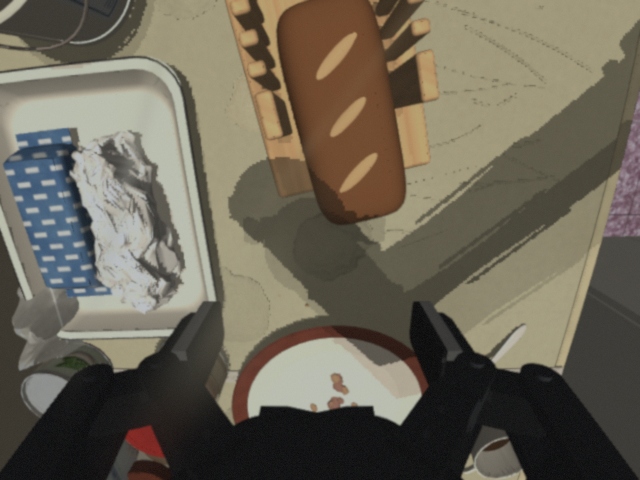

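```bash
python3 - <<'E'
from h import *
crop("wg1",300,200,550,410,3,"wg1c");crop("wg2",210,0,450,230,2.6,"wg2c");crop("wg1",0,60,150,360,2,"wg1d")
E
```

```text
(no output)
```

View pics/wg1c.png

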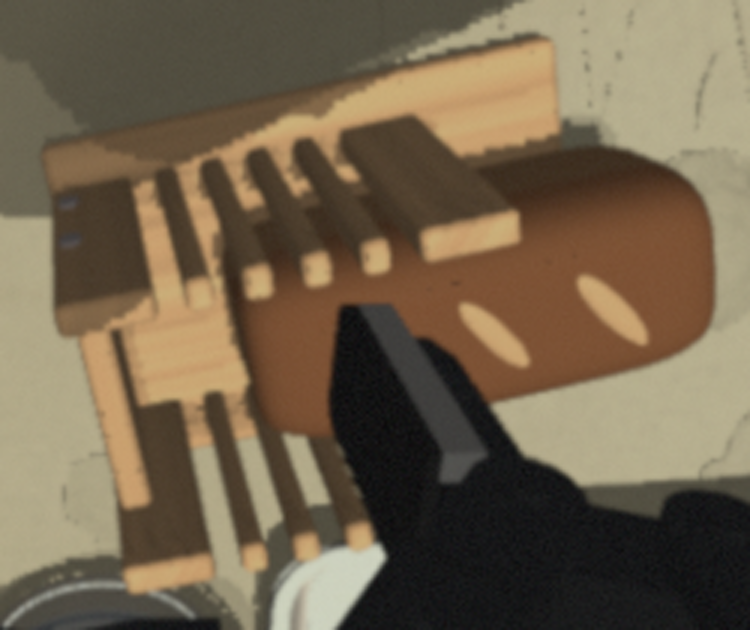

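View pics/wg2c.png

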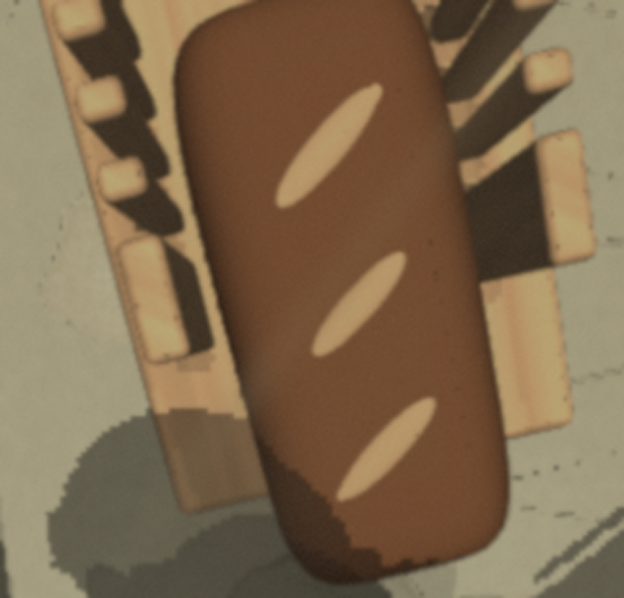

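View pics/wg1d.png

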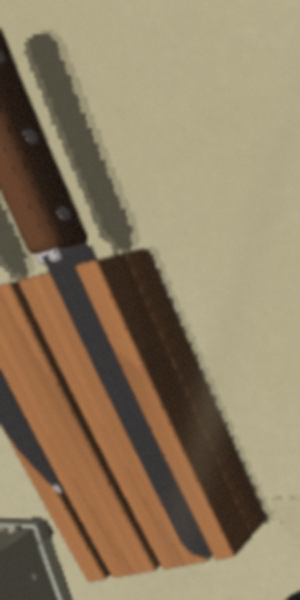

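```bash
python3 - <<'E'
from h import *
a=load("wg1");b=load("wg2");s=load("sc1")
A=lambda *p:np.array(p)/3+[300,200]
B=lambda *p:np.array(p)/2.6+[210,0]
S=lambda *p:np.array(p)/4+[130,220]
np.set_printoptions(precision=1,suppress=True)
c1=onz(b,B(182,512),15)[0];c2=onz(b,B(572,425),15)[0]
print("board +y far,near (wg2)",c1,c2,np.linalg.norm(c1-c2),"yaw",np.arctan2(*(c1-c2)[[1,0]]))
e1=onz(a,A(44,143),15)[0];e2=onz(a,A(552,37),15)[0]
print("board near -y,+y (wg1)",e1,e2,np.linalg.norm(e1-e2),"yaw",np.arctan2(-(e2-e1)[0],(e2-e1)[1]))
f1=onz(s,S(580,258),15)[0];f2=onz(s,S(316,592),15)[0]; f3=onz(s,S(316,592),15)[0]
print("scene",f1,f2,"yaw",np.arctan2(-(f2-f1)[0],(f2-f1)[1]))
# tri near wall +y post top corner: outer(near) +y
print("near wall +y top outer", tri([(a,A(522,212)),(s,S(312,330))]), onz(b,B(592,258),105))
print("corner +y near board", tri([(a,A(552,40)),(b,B(572,425)),(s,S(316,592))]))
# slot posts tops near wall (inner face corners) on z=105 from wg1
print("wg1 near wall inner -y end & +y end", onz(a,[A(62,334),A(520,240)],105))
print("wg2 near wall +y outer/inner; far", onz(b,[B(592,258),B(552,268),B(188,352),B(152,363)],105))
E
```

```text
board +y far,near (wg2) [621.2 282.3  15. ] [478.7 250.1  15. ] 146.01975118349606 yaw 0.22270996565134016
board near -y,+y (wg1) [519.3  58.4  15. ] [476.8 247.9  15. ] 194.24930245464137 yaw 0.2205962911472534
scene [522.9  59.   15. ] [476.2 249.3  15. ] yaw 0.24113036698687246
near wall +y top outer (array([510.8, 201.7, 105.2]), [np.float64(3.46234195268331), np.float64(3.462341952683159)]) [[508.5 200.  105. ]]
corner +y near board (array([478. , 249.4,  12.8]), [np.float64(0.543090911179591), np.float64(0.9000634052272405), np.float64(0.9147434142713138)])
wg1 near wall inner -y end & +y end [[548.   64.4 105. ]
 [516.4 201.  105. ]]
wg2 near wall +y outer/inner; far [[508.5 200.  105. ]
 [518.2 202.4 105. ]
 [608.3 222.7 105. ]
 [617.5 225.4 105. ]]
```

```bash
cat >> h.py <<'E'
GC=np.array([572.,169.5,0]);GY=0.223
def G(x,y,z=0):
    c,s=np.cos(GY),np.sin(GY); return np.array([GC[0]+c*x-s*y,GC[1]+s*x+c*y,z])
def toG(p):
    p=np.asarray(p)-GC; c,s=np.cos(GY),np.sin(GY); return np.stack([c*p[...,0]+s*p[...,1],-s*p[...,0]+c*p[...,1],p[...,2]],-1)
E
python3 - <<'E'
from h import *
np.set_printoptions(precision=1,suppress=True)
b=load("wg2")
B=lambda *p:np.array(p)/2.6+[210,0]
for z in (40,60): print(toG(onz(b,[B(345,583),B(430,566),B(252,400),B(505,480),B(190,170),B(440,120)],z)))
q=down(-np.pi/2+GY)
p=G(0,165,130); print(p,solve_ik(list(p),q),solve_ik(list(G(0,90,108)),q))
E
```

```text
[[ 19.6 132.   40. ]
 [-10.7 132.5  40. ]
 [ 37.   63.6  40. ]
 [-40.7 108.2  40. ]
 [ 39.7  -8.2  40. ]
 [-37.6  -5.2  40. ]]
[[ 19.9 125.8  60. ]
 [ -8.3 126.3  60. ]
 [ 36.2  62.2  60. ]
 [-36.2 103.7  60. ]
 [ 38.6  -4.6  60. ]
 [-33.4  -1.8  60. ]]
[535.5 330.4 130. ] [ 0.8  0.5  0.   0.  -1.1 -0.6] [ 0.7  0.5 -0.1  0.  -1.  -0.5]
```

```bash
python3 - <<'E'
from h import *
np.set_printoptions(precision=2,suppress=True)
q=down(-np.pi/2+GY)
goto(list(G(0,172,150)),q); move_gripper(0.0,60)
print(observe()["t"],observe()["contact_force"])
move_l(list(G(0,172,107)),120)
f0=observe()["contact_force"]
move_l(list(G(0,110,107)),50)
o=observe();print(o["t"],toG(o["ee_pos"]),o["contact_force"]-f0)
y=110
while y>82:
    y-=2 if y>98 else 1
    move_l(list(G(0,y,107)),20)
    o=observe(); f=o["contact_force"]-f0
    fy=f@np.array([-np.sin(GY),np.cos(GY),0])
    print(y,toG(o["ee_pos"])[1],round(fy,2))
    if fy>9: break
print(o["t"])
snap("scene","sc2"); snap("wrist","wg3")
E
```

```text
4.8833 [-0.55 -0.07 -0.19]
6.7833 [ -0.03 109.92 106.99] [ 1.    0.1  -0.12]
108 108.08996377331324 0.96
106 105.91421619555958 2.28
104 103.7843292956613 1.55
102 101.75291713845562 1.5
100 99.78283351459334 1.45
98 97.79634746840672 0.31
97 96.96400138461915 1.93
96 95.97899653024055 1.41
95 94.91698865359143 1.67
94 93.90003963852527 0.1
93 92.89586410243881 1.51
92 91.87858139396015 1.1
91 90.9075890043998 1.32
90 90.49640579415875 3.43
89 90.35144851990697 7.31
88 90.23085682533346 9.96
10.7833
```

```bash
python3 - <<'E'
from h import *
np.set_printoptions(precision=2,suppress=True)
move_l(list(G(0,105,107)),80)
move_l(list(G(0,120,190)),180)
snap("scene","sc3")
goto([440,-60,260],down(np.pi+.1)); move_gripper(0.55); snap("wrist","wd1"); snap("scene","sc4")
print(observe()["t"])
crop("sc4",130,200,330,370,4,"sc4g")
E
```

```text
13.9083
```

View pics/sc4g.png

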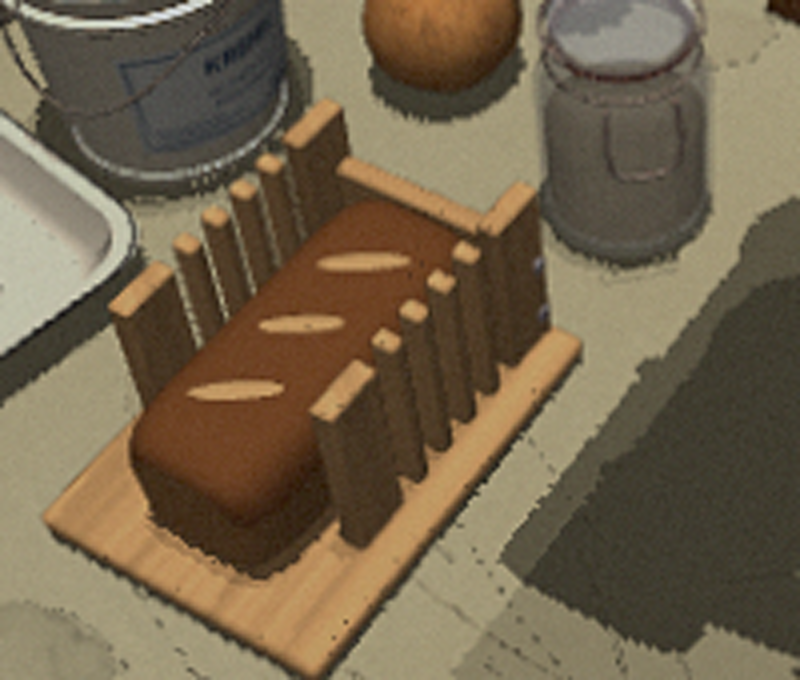

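View pics/wd1.png

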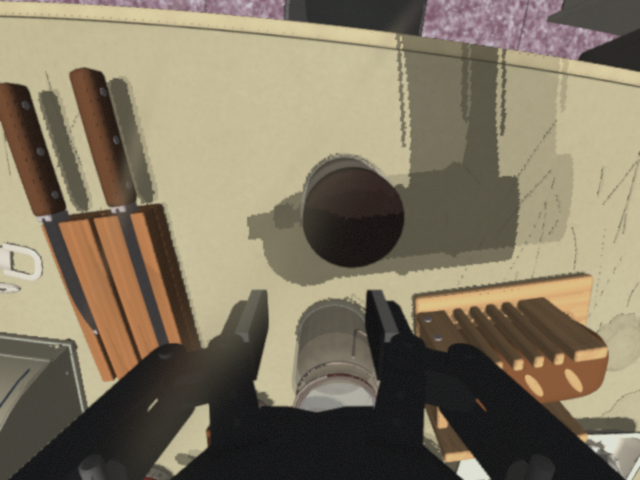

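```bash
python3 - <<'E'
from h import *
np.set_printoptions(precision=1,suppress=True)
w=load("wd1");s=load("sc1");i=load("si1")
p=onz(w,[[86,71],[119,208],[160,345]],55);print(p,np.diff(p,axis=0),np.linalg.norm(p[0]-p[1]))
S=lambda *p:np.array(p)/4+[310,150]
D=lambda *p:np.array(p)/4+[230,270]
# bolster/blade spine junction, tip spine, handle end top
print("junction",tri([(w,[119,207]),(s,S(395,243)),(i,D(318,168))]))
print("tip",tri([(w,[157,347]),(s,S(82,135)),(i,D(640,66))]))
print("butt top",tri([(w,[86,70]),(s,S(606,325)),(i,D(93,240))]))
E
```

```text
[[ 332.  -251.1   55. ]
 [ 440.3 -232.4   55. ]
 [ 579.3 -204.1   55. ]] [[108.3  18.7   0. ]
 [139.1  28.3   0. ]] 109.86393616733412
junction (array([ 440.9, -234.8,   52.5]), [np.float64(1.0610099368956536), np.float64(0.7212659240966967), np.float64(0.8830389617044707)])
tip (array([ 609.3, -205.8,   46.6]), [np.float64(18.635036561496683), np.float64(10.929874008435418), np.float64(10.17543935081306)])
butt top (array([ 332.4, -255.4,   52.3]), [np.float64(2.5864346327666907), np.float64(2.284245906481138), np.float64(2.866730718039691)])
```

```bash
python3 - <<'E'
from h import *
np.set_printoptions(precision=2,suppress=True)
goto([416,-239,190],down(np.pi+.19)); snap("wrist","wd2");o=observe();print(o["t"],o["ee_pos"],o["gripper_width"])
E
```

```text
14.75 [ 416.49 -238.68  190.51] 0.548579308596694
```

View pics/wd2.png

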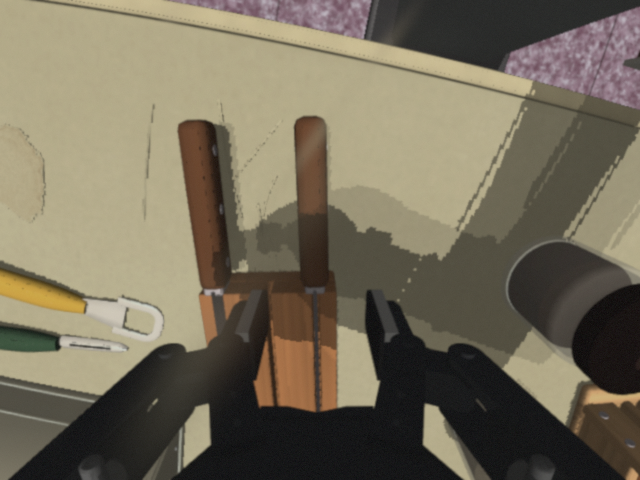

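```bash
python3 - <<'E'
from h import *
np.set_printoptions(precision=3,suppress=True)
w=load("wd2");hsv=cv2.cvtColor(w["color"],cv2.COLOR_BGR2HSV)
m=cv2.inRange(hsv,(0,90,30),(20,255,150)); m[:,:285]=0;m[:,340:]=0;m[:100]=0;m[285:]=0
m=cv2.morphologyEx(m,cv2.MORPH_OPEN,np.ones((3,3)))
n,l,st,ct=cv2.connectedComponentsWithStats(m);k=1+np.argmax(st[1:,4]);print(st[k])
mid=[]
for r in (130,170,210,240,265):
    c=np.where(l[r]==k)[0]; p=onz(w,[[c.min()-.5,r],[c.max()+.5,r]],54.5);pm=p.mean(0);mid.append(pm);print(r,c.min(),c.max(),pm,np.linalg.norm(p[0]-p[1]))
mid=np.array(mid);print("yaw",np.polyfit(mid[:,0],mid[:,1],1), np.arctan(np.polyfit(mid[:,0],mid[:,1],1)[0]))
print("junction",onz(w,[[314,289],[318,330],[319,400]],54))
print("junction tri",tri([(w,[314,289]),(load("wd1"),[119,207])]))
E
```

```text
[ 295  117   32  100 2742]
130 295 318 [ 337.609 -260.34    54.5  ] 14.26164381980518
170 298 325 [ 360.246 -253.063   54.5  ] 17.223852165267164
210 299 326 [ 384.992 -247.767   54.5  ] 17.8797901922127Traceback (most recent call last):
  File "<stdin>", line 9, in <module>
    return umr_minimum(a, axis, None, out, keepdims, initial, where)
ValueError: zero-size array to reduction operation minimum which has no identity
```

```bash
python3 - <<'E'
from h import *
crop("wd2",270,100,370,420,2.5,"wd2c")
w=load("wd2")
im=w["color"].astype(int)
for r in (130,150,170,190,210,240,265,310,340,380): print(r,im[r,290:336].sum(1).tolist())
E
```

```text
130 [491, 487, 481, 433, 260, 140, 176, 193, 198, 204, 206, 216, 221, 229, 227, 233, 236, 234, 243, 253, 247, 258, 261, 267, 272, 280, 282, 287, 285, 288, 291, 287, 289, 287, 279, 281, 338, 409, 443, 467, 482, 484, 485, 486, 486, 488]
150 [487, 490, 485, 462, 378, 242, 202, 220, 235, 246, 253, 263, 271, 275, 284, 291, 294, 292, 294, 286, 290, 289, 283, 285, 277, 272, 265, 256, 254, 239, 232, 226, 218, 209, 198, 191, 258, 362, 415, 427, 443, 477, 487, 484, 486, 485]
170 [473, 472, 473, 469, 443, 373, 265, 232, 239, 245, 243, 238, 247, 248, 245, 247, 239, 246, 241, 243, 244, 241, 245, 244, 238, 241, 241, 238, 241, 233, 224, 223, 217, 215, 205, 195, 228, 316, 396, 424, 434, 447, 476, 483, 482, 479]
190 [483, 485, 478, 481, 478, 446, 340, 223, 193, 205, 222, 221, 223, 226, 238, 242, 245, 245, 242, 243, 244, 250, 250, 248, 242, 244, 244, 244, 228, 208, 220, 224, 220, 211, 210, 194, 212, 299, 394, 421, 427, 432, 440, 453, 453, 436]
210 [300, 300, 299, 293, 295, 290, 276, 228, 197, 194, 213, 223, 225, 227, 238, 236, 241, 239, 244, 243, 240, 245, 232, 226, 218, 226, 218, 215, 217, 211, 207, 
[... 547 characters left out ...]
[210, 207, 207, 205, 216, 213, 208, 211, 206, 203, 197, 201, 201, 210, 214, 218, 222, 218, 217, 218, 208, 178, 140, 144, 154, 157, 157, 151, 151, 150, 151, 167, 167, 172, 159, 168, 169, 162, 168, 168, 169, 171, 169, 172, 172, 172]
340 [270, 246, 244, 241, 244, 236, 219, 213, 211, 214, 204, 235, 265, 244, 226, 227, 238, 245, 238, 222, 210, 211, 183, 157, 145, 160, 154, 167, 204, 232, 205, 197, 212, 212, 218, 215, 214, 215, 214, 217, 217, 219, 222, 222, 223, 228]
380 [356, 354, 351, 344, 341, 337, 339, 341, 343, 343, 344, 345, 335, 333, 331, 330, 323, 323, 327, 334, 333, 329, 319, 293, 245, 181, 161, 160, 177, 215, 244, 257, 306, 330, 331, 335, 329, 334, 337, 336, 337, 341, 341, 348, 349, 324]
```

View pics/wd2c.png

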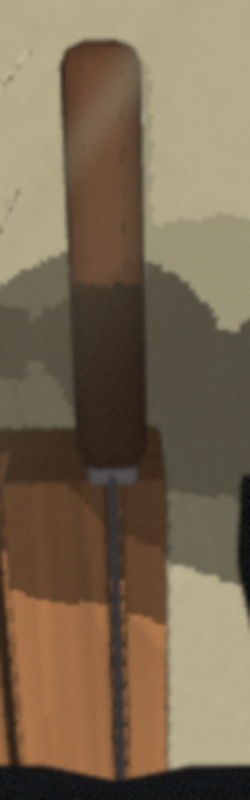

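```bash
python3 - <<'E'
from h import *
np.set_printoptions(precision=3,suppress=True)
w=load("wd2")
for z in (50,54):
    p=onz(w,[[310.5,150],[311.6,190],[312.4,210],[313.2,240],[313.8,265],[314.5,289],[315.5,340],[317,380]],z)
    f=np.polyfit(p[:,0],p[:,1],1);print(p,np.arctan(f[0]),p[:,1]-np.polyval(f,p[:,0]))
L=onz(w,[[296.8,210],[327.6,210]],54);print(np.linalg.norm(L[0]-L[1]))
g=p[5]-np.array([np.cos(.2),np.sin(.2),0])*25;print("grip",g)
print(tri([(w,[314.5,289]),(load("sc1"),np.array([395,243])/4+[310,150]),(load("si1"),np.array([318,168])/4+[230,270])]))
E
```

```text
[[ 348.887 -255.89    50.   ]
 [ 373.279 -250.615   50.   ]
 [ 386.117 -247.673   50.   ]
 [ 406.38  -243.307   50.   ]
 [ 424.254 -239.504   50.   ]
 [ 442.34  -235.567   50.   ]
 [ 484.432 -226.786   50.   ]
 [ 521.477 -218.481   50.   ]] 0.2125355164262854 [-0.084 -0.072  0.099  0.093  0.039  0.073 -0.229  0.082]
[[ 348.609 -255.872   54.   ]
 [ 372.536 -250.697   54.   ]
 [ 385.129 -247.811   54.   ]
 [ 405.006 -243.528   54.   ]
 [ 422.539 -239.798   54.   ]
 [ 440.28  -235.936   54.   ]
 [ 481.57  -227.322   54.   ]
 [ 517.91  -219.175   54.   ]] 0.21253551642628543 [-0.082 -0.071  0.097  0.091  0.038  0.071 -0.225  0.08 ]
19.71609992126875
grip [ 415.779 -240.903   54.   ]
(array([ 441.071, -235.668,   52.864]), [np.float64(0.24043203766315127), np.float64(0.3809986700405229), np.float64(0.5693089197013638)])
```

```bash
python3 - <<'E'
from h import *
np.set_printoptions(precision=2,suppress=True)
q=down(np.pi+.2125)
move_l([416,-241,140],120,q)
move_l([416,-241,96],80)
o=observe();print(o["t"],o["ee_pos"],o["contact_force"]);snap("side","si2")
move_gripper(0.0,100); hold(.2)
o=observe();print(o["t"],o["gripper_width"],o["ee_pos"],o["contact_force"],o["moment"])
E
python3 -c "
from h import *
crop('si2',200,220,450,400,3,'si2c')"
```

```text
16.0167 [ 416.34 -241.15   96.44] [-0.11 -0.23 -0.48]
16.625 0.22195653651963593 [ 416.26 -241.12   96.55] [-1.43  1.6   5.09] [0.31 0.32 0.05]
```

View pics/si2c.png

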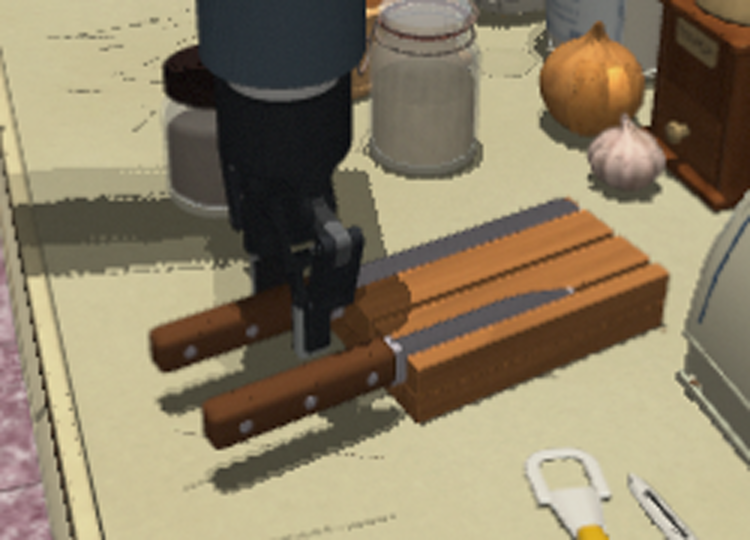

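```bash
python3 - <<'E'
from h import *
np.set_printoptions(precision=1,suppress=True)
s=load("sc4")
print("bucket base",onz(s,[[145,230],[175,245],[203,236]],0),"rim near",onz(s,[[128,190],[165,208],[201,188]],110))
print("mill",onz(s,[[244,196],[215,175],[276,180]],0),"onion",onz(s,[[240,223]],0),"tip",G(95,-63,90))
print(proj(s,G(95,-63,90)))
print(solve_ik(list(G(-120,-63,320)),down(np.pi+GY)),solve_ik([416,-241,300],down(np.pi+.2125)))
E
```

```text
bucket base [[836.3 136.5   0. ]
 [753.5 118.5   0. ]
 [732.3  63.5   0. ]] rim near [[839.1 142.6 110. ]
 [741.  123.2 110. ]
 [738.4  42.  110. ]]
mill [[ 766.5  -77.9    0. ]
 [ 874.7  -81.8    0. ]
 [ 755.8 -166.5    0. ]] onion [[706.2 -14.    0. ]] tip [678.6 129.1  90. ]
[[184.5 233.7]]
[ 0.5  0.1 -0.   0.  -1.4 -1.9] [-0.2  0.1 -0.1  0.  -1.4 -1.2]
```

```bash
python3 - <<'E'
from h import *
np.set_printoptions(precision=2,suppress=True)
move_l([416,-241,110],40)
o=observe();print(o["t"],o["gripper_width"],o["contact_force"])
move_l([416,-241,290],150)
o=observe();print(o["t"],o["gripper_width"],o["contact_force"],o["moment"])
snap("side","si3")
goto(list(G(-120,-63,290)),down(np.pi+GY))
o=observe();print(o["t"],o["gripper_width"],toG(o["ee_pos"]),o["contact_force"])
snap("side","si4");snap("scene","sc5");snap("wrist","wk1")
E
```

```text
17.125 0.22164738583173613 [ 0.01 -0.11 -1.7 ]
18.475 0.21719810795962655 [-0.23  0.59 -1.13] [-0.02  0.04 -0.07]
19.7667 0.22232424907937887 [-120.13  -63.71  289.94] [ 0.46  0.83 -1.  ]
```

View pics/sc5.png

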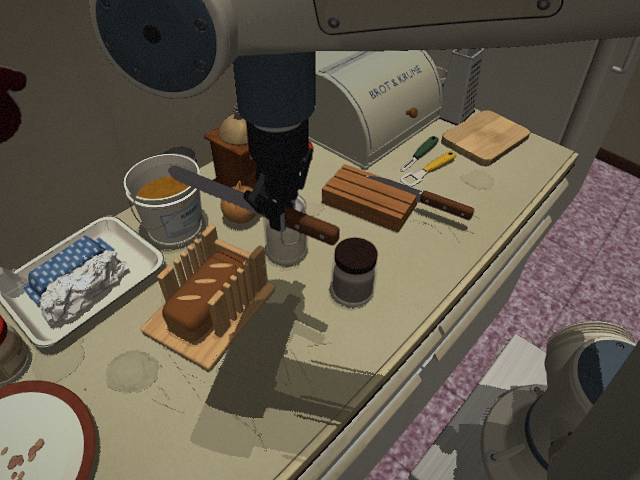

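View pics/wk1.png

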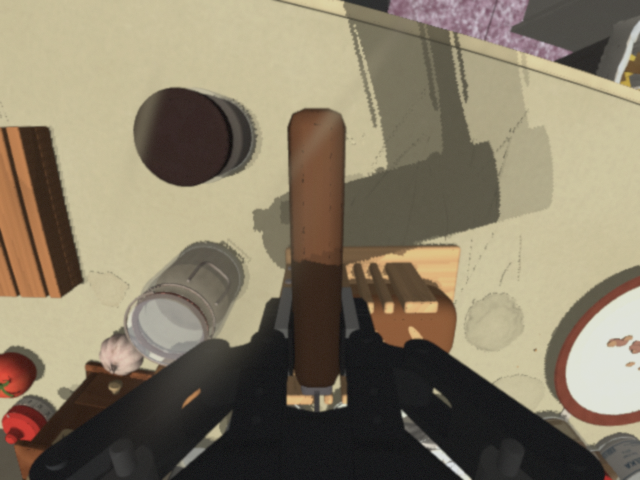

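View pics/si4.png

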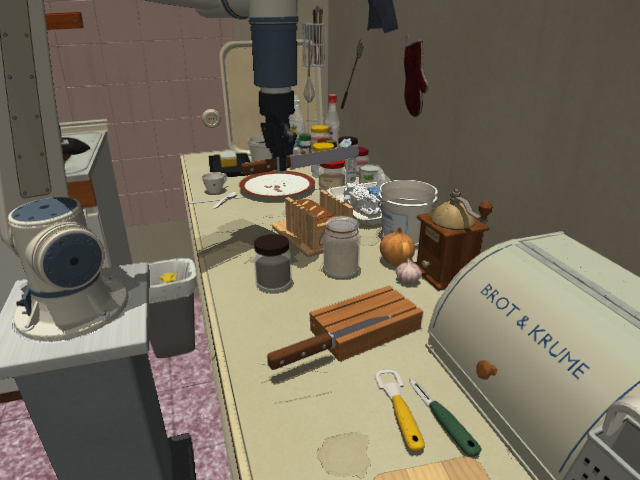

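```bash
python3 - <<'E'
from h import *
crop("sc5",150,140,350,260,4,"sc5k");crop("si4",230,110,400,200,4.5,"si4k")
crop("sc4",190,215,275,300,8,"sc4s")
crop("wg1",300,250,400,410,5,"wg1s")
E
```

```text
(no output)
```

View pics/sc5k.png

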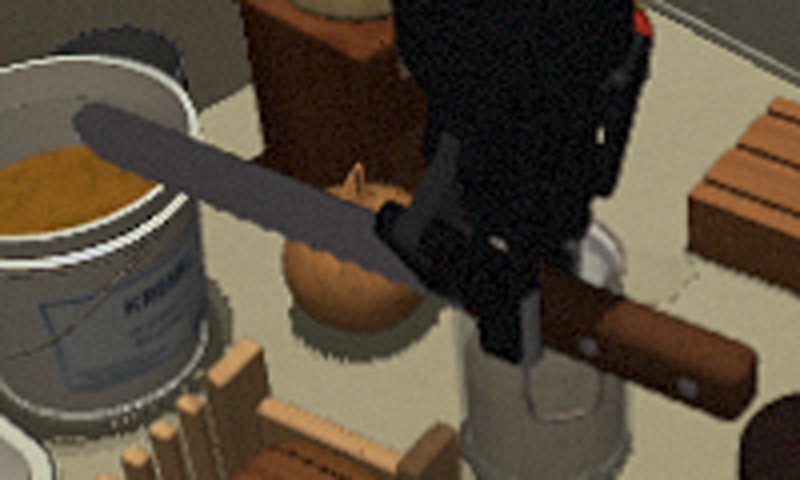

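View pics/si4k.png

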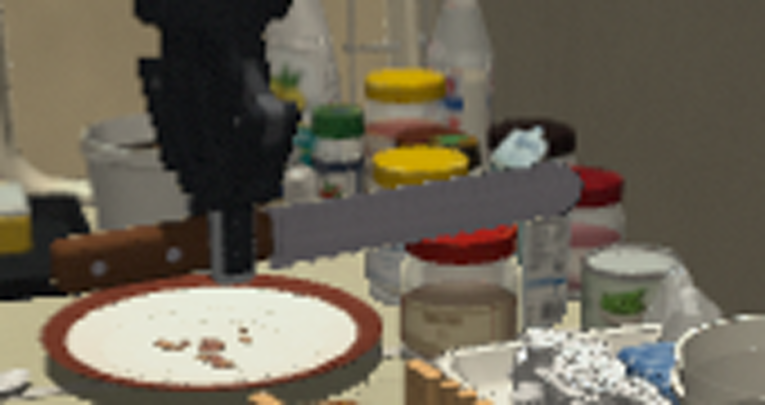

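View pics/sc4s.png

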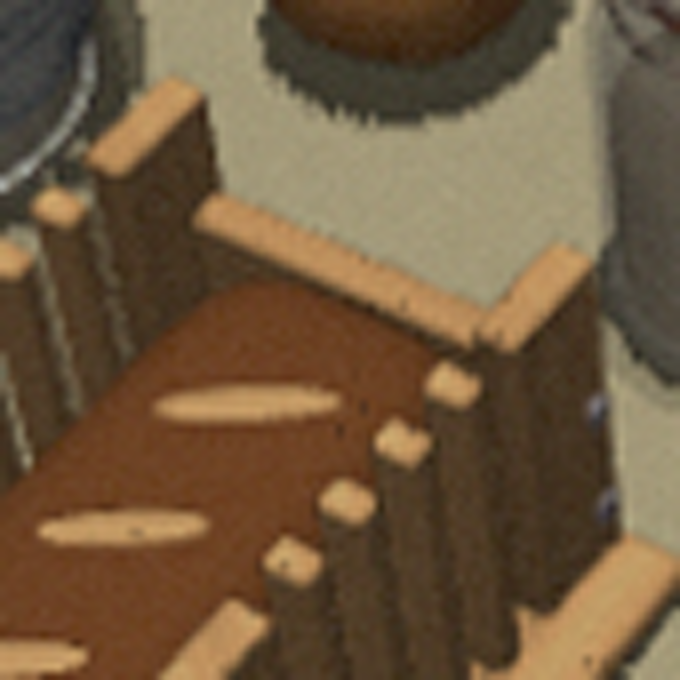

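View pics/wg1s.png

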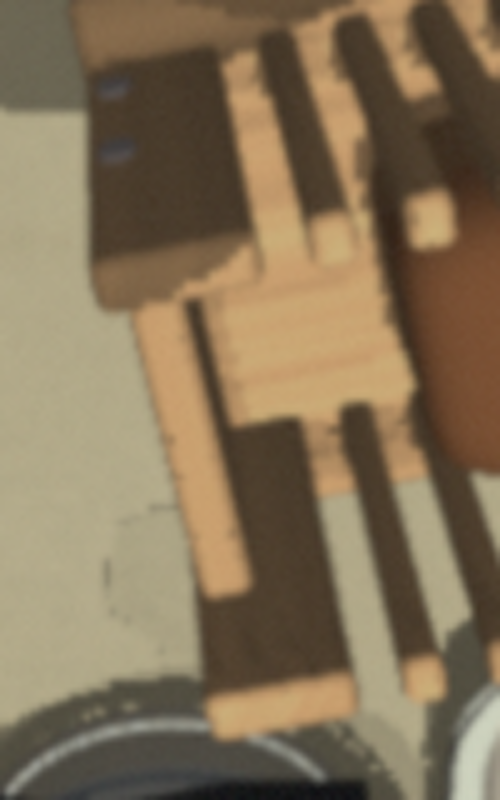

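```bash
python3 - <<'E'
from h import *
np.set_printoptions(precision=2,suppress=True)
s=load("sc4");a=load("wg1")
S=lambda *p:np.array(p)/8+[190,215]
A=lambda *p:np.array(p)/5+[300,250]
e=[(-52,-54),(-52,-36),(-52,-18),(-52,0),(52,-54),(52,-36)]
ps=toG(onz(s,[S(455,385),S(403,442),S(348,500),S(293,560),S(60,207),S(8,258)],105))
print("scene err",ps[:,:2]-e)
pa=toG(onz(a,[A(333,238),A(430,218),A(423,678)],105));print("wg1 err",pa[:,:2]-[(-52,-54),(-52,-36),(52,-54)])
t=lambda u,v:tri([(s,u),(a,v)])
for u,v in [(S(455,385),A(333,238)),(S(403,442),A(430,218)),(S(60,207),A(423,678))]:
    x,r=t(u,v);print("tri",toG(x),r)
# knife from sc5/si4
s=load("sc5");i=load("si4")
K=lambda *p:np.array(p)/4+[150,140]
D=lambda *p:np.array(p)/4.5+[230,110]
for n,u,v in [("tip",K(76,120),D(580,187)),("butt",K(755,350),D(52,242)),("butt low",K(730,418),D(60,290))]:
    x,r=tri([(s,u),(i,v)]);print(n,toG(x),r)
E
```

```text
scene err [[-0.52  2.  ]
 [-0.49  1.96]
 [-0.09  1.97]
 [-0.01  1.92]
 [-0.92  3.38]
 [-1.16  2.85]]
wg1 err [[0.6  0.32]
 [0.48 0.1 ]
 [0.19 1.31]]
tri [-50.68 -53.61 102.86] [np.float64(0.45372012231400544), np.float64(0.4537201223140521)]
tri [-50.62 -35.68 102.68] [np.float64(0.3890094488909318), np.float64(0.3890094488908917)]
tri [ 53.54 -52.5  102.79] [np.float64(0.5815594311105673), np.float64(0.5815594311105472)]
tip [ 94.63 -64.41 230.12] [np.float64(0.9626100970187477), np.float64(0.9626100970188661)]
butt [-209.37  -66.58  248.61] [np.float64(1.1948421876958526), np.float64(1.194842187695933)]
butt low [-204.73  -58.71  221.46] [np.float64(0.5789496618508848), np.float64(0.5789496618509997)]
```

```bash
python3 - <<'E'
from h import *
o=G(0,-62.1); y=.233
c=o-np.array([63*np.sin(y),-63*np.cos(y),0]); print(c)
t=open("h.py").read().replace("GC=np.array([572.,169.5,0]);GY=0.223",f"GC=np.array([{c[0]:.2f},{c[1]:.2f},0]);GY={y}")
open("h.py","w").write(t)
E
python3 - <<'E'
from h import *
np.set_printoptions(precision=2,suppress=True)
q=down(np.pi+GY)
move_l(list(G(-120,-63,205)),120,q)
hold(.3);o=observe();print(o["t"],toG(o["ee_pos"]),toG(GC+R.from_quat(o["tcp_rot"]).as_matrix()[:,0]*100)/100,o["tcp_rot"],q)
snap("side","si5");snap("scene","sc6");snap("wrist","wk2")
crop("sc6",150,180,350,300,4,"sc6k");crop("si5",250,150,370,250,6,"si5k")
E
```

```text
[571.18726601 170.23531639   0.        ]
21.075 [-119.8   -62.93  205.45] [-1. -0. -0.] [-0.12  0.99  0.    0.  ] [-0.12  0.99  0.    0.  ]
```

View pics/sc6k.png

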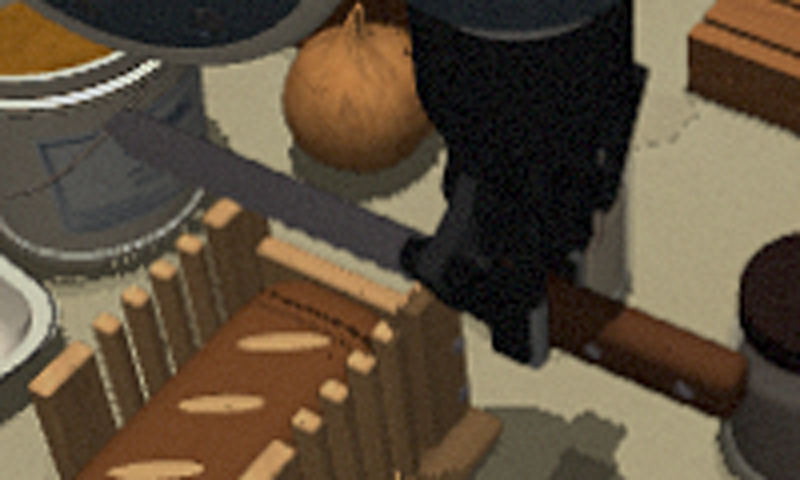

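View pics/si5k.png

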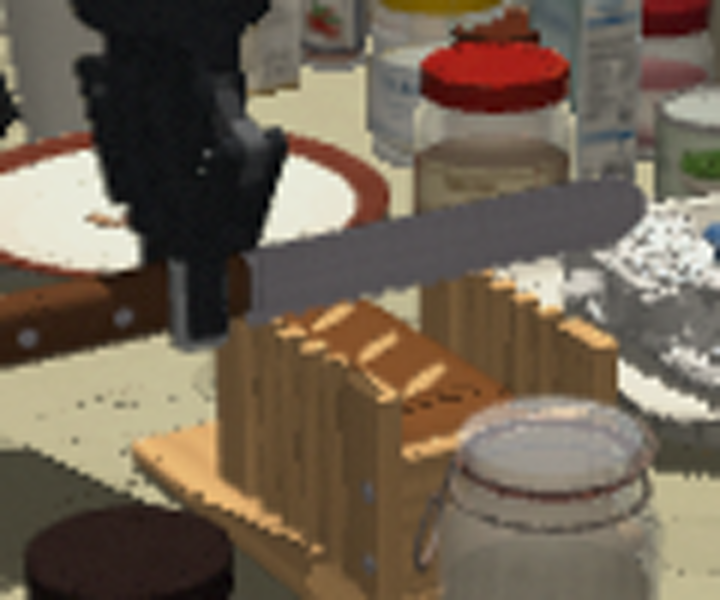

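View pics/wk2.png

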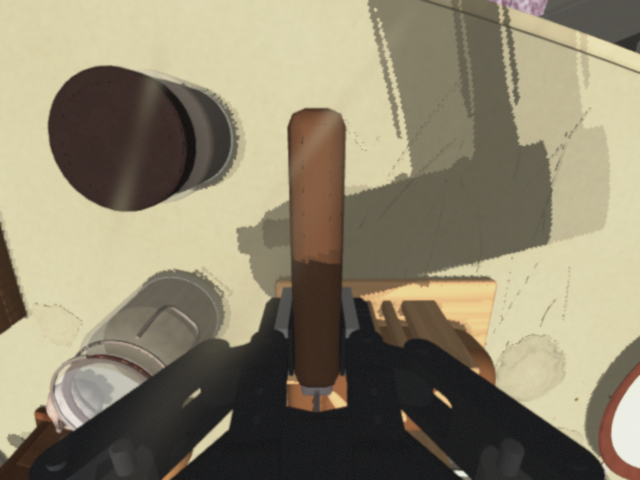

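```bash
python3 - <<'E'
from h import *
np.set_printoptions(precision=2,suppress=True)
s=load("sc6");i=load("si5");s4=load("sc4");a=load("wg1")
K=lambda *p:np.array(p)/4+[150,180]
D=lambda *p:np.array(p)/6+[250,150]
def onplane(d,px,y):
    n=np.array([-np.sin(GY),np.cos(GY),0]);o,v=ray(d,px);return toG(o+v*((n@(G(0,y)-o))/(v@n))[:,None])
print("side edge",onplane(i,[D(270,322),D(400,293),D(500,270),D(590,249)],-63),"spine",onplane(i,[D(300,250),D(450,215),D(600,181)],-63))
im=cv2.imread("pics/sc6.png");
print("scene edge z131",toG(onz(s,[K(170,170),K(230,204),K(300,236),K(385,270)],131.5)))
print("scene spine z163",toG(onz(s,[K(130,110),K(230,160),K(330,205),K(400,237)],163.5)))
S=lambda *p:np.array(p)/8+[190,215]
A=lambda *p:np.array(p)/5+[300,250]
print("posts(-54) scene",toG(onz(s4,[S(455,385),S(60,207)],105)),"wrist",toG(onz(a,[A(333,238),A(423,678)],105)))
# side: posts tops near wall first post etc
E
python3 -c "
from h import *
crop('sc6',170,200,270,260,8,'sc6e');crop('si5',285,180,365,240,9,'si5e')"
```

```text
side edge [[-83.7  -63.   129.14]
 [-24.27 -63.   129.1 ]
 [ 23.51 -63.   129.4 ]
 [ 68.14 -63.   129.83]] spine [[-69.63 -63.   156.44]
 [ -0.75 -63.   157.86]
 [ 72.23 -63.   158.98]]
scene edge z131 [[ 66.34 -64.01 131.5 ]
 [ 30.76 -60.38 131.5 ]
 [ -6.3  -59.84 131.5 ]
 [-47.93 -61.4  131.5 ]]
scene spine z163 [[ 77.77 -60.3  163.5 ]
 [ 21.87 -56.95 163.5 ]
 [-28.99 -56.02 163.5 ]
 [-63.18 -55.15 163.5 ]]
posts(-54) scene [[-52.42 -52.38 105.  ]
 [ 51.19 -52.03 105.  ]] wrist [[-51.32 -54.07 105.  ]
 [ 52.28 -54.12 105.  ]]
```

View pics/sc6e.png

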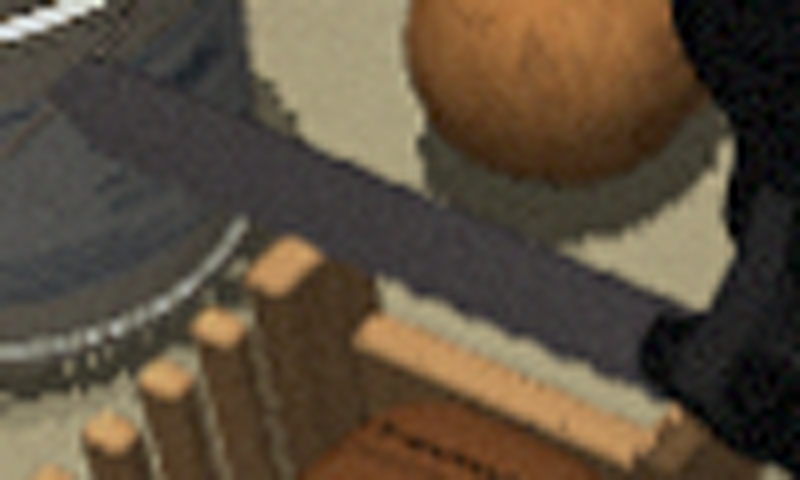

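View pics/si5e.png

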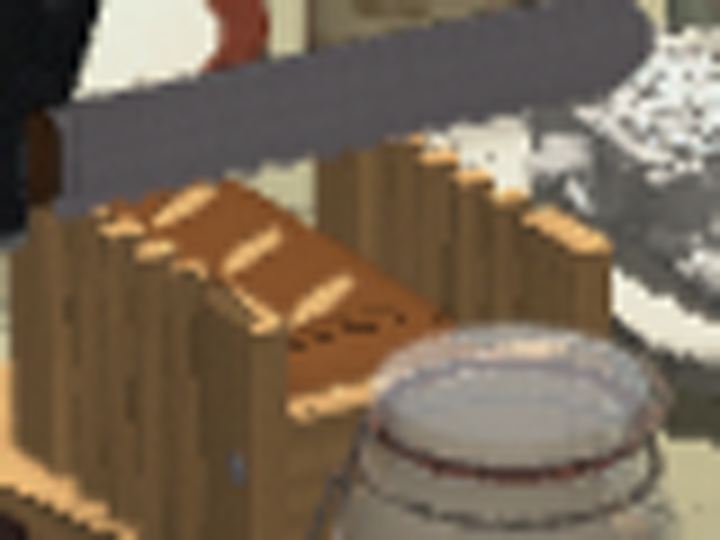

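```bash
python3 - <<'E'
from h import *
np.set_printoptions(precision=2,suppress=True)
s=load("sc6")
K=lambda *p:np.array(p)/8+[170,200]
for z in(130,131.5):print(toG(onz(s,[K(180,190),K(240,222),K(330,262),K(420,296),K(500,328),K(620,376)],z)))
print(toG(onz(s,[K(130,75),K(260,132),K(420,205),K(520,245),K(640,290)],163)))
S=lambda *p:np.array(p)/8+[190,215]
K2=lambda *p:np.array(p)/8+[170,200]
print("posts far in sc6",toG(onz(s,[K2(218,328),K2(165,380),K2(110,433)],105)))
E
```

```text
[[ 65.58 -62.69 130.  ]
 [ 48.02 -61.36 130.  ]
 [ 23.79 -61.3  130.  ]
 [  1.22 -62.63 130.  ]
 [-18.78 -63.37 130.  ]
 [-48.09 -64.44 130.  ]]
[[ 64.32 -61.58 131.5 ]
 [ 46.81 -60.26 131.5 ]
 [ 22.65 -60.2  131.5 ]
 [  0.13 -61.52 131.5 ]
 [-19.81 -62.26 131.5 ]
 [-49.04 -63.32 131.5 ]]
[[ 69.6  -60.18 163.  ]
 [ 34.71 -59.89 163.  ]
 [ -7.02 -58.87 163.  ]
 [-31.23 -59.52 163.  ]
 [-59.07 -60.96 163.  ]]
posts far in sc6 [[ 51.37 -51.58 105.  ]
 [ 51.3  -33.78 105.  ]
 [ 51.42 -15.98 105.  ]]
```

```bash
python3 - <<'E'
from h import *
np.set_printoptions(precision=2,suppress=True)
q=down(np.pi+GY);f0=observe()["contact_force"]
for z in (182,177,173,169,165,164.5):
    move_l(list(G(-120,-63,z)),40,q);o=observe();print(z,round(o["t"],2),toG(o["ee_pos"]),o["contact_force"]-f0,o["moment"])
    if np.linalg.norm(o["contact_force"]-f0)>5: break
snap("side","si6");snap("scene","sc7");snap("wrist","wk3")
crop("sc7",150,180,350,300,4,"sc7k");crop("si6",270,170,370,250,8,"si6k")
E
```

```text
182 21.95 [-119.88  -63.01  182.09] [-1.33  0.18  0.57] [0.   0.07 0.  ]
177 22.23 [-120.18  -63.03  176.76] [-0.16  0.85 -0.51] [-0.02  0.08  0.04]
173 22.48 [-120.18  -63.04  172.73] [-0.28  1.17 -0.73] [-0.07  0.03  0.04]
169 22.73 [-120.2   -63.04  168.68] [ 0.07 -0.66  0.14] [-0.03  0.06  0.  ]
165 22.98 [-120.19  -63.03  164.69] [-1.29  0.71  0.66] [-0.04  0.14 -0.01]
164.5 23.23 [-119.95  -63.    164.56] [-0.84  0.58  0.32] [0.   0.07 0.  ]
```

View pics/sc7k.png

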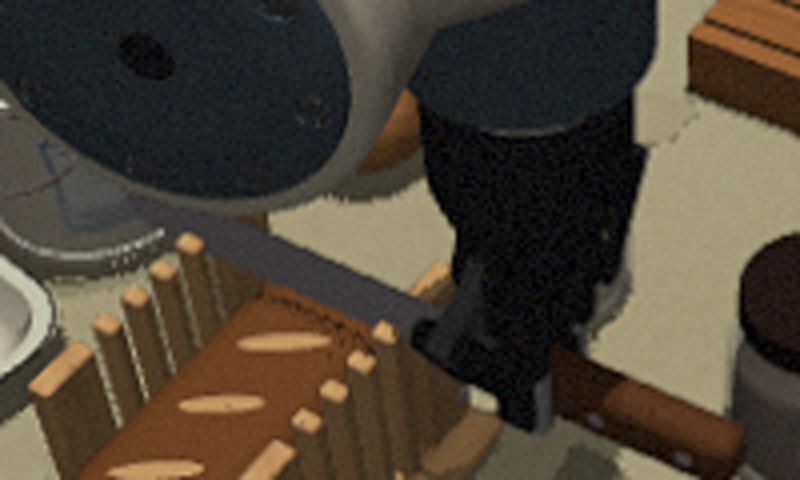

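View pics/si6k.png

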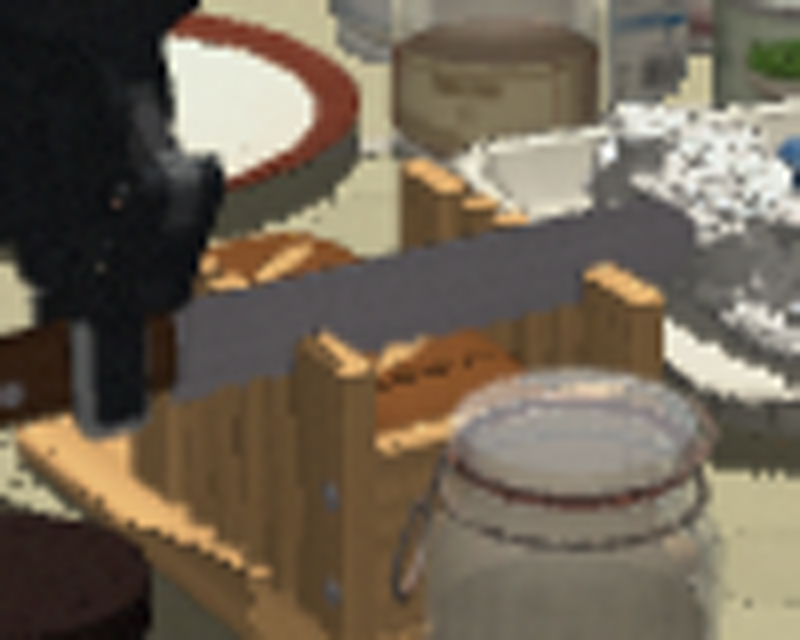

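```bash
python3 - <<'E'
from h import *
np.set_printoptions(precision=2,suppress=True)
q=down(np.pi+GY);n=np.array([-np.sin(GY),np.cos(GY),0])
def F():
    L=[]
    for _ in range(6):
        hold(.04);o=observe();L.append(np.r_[o["contact_force"]@n,o["moment"]])
    return np.mean(L,0)
f0=F();print(f0)
for y in (-64.2,-65.2,-63,-61.8,-60.8,-63):
    move_l(list(G(-120,y,164.5)),20,q);print(y,F()-f0)
o=observe();print(o["t"],toG(o["ee_pos"]))
snap("wrist","wk4");snap("side","si7");crop("wk4",220,260,420,430,4,"wk4c")
E
```

```text
[-0.1  -0.02  0.09  0.01]
-64.2 [ 0.29 -0.    0.   -0.03]
-65.2 [ 0.63 -0.01  0.01 -0.01]
-63 [ 0.54 -0.   -0.01 -0.02]
-61.8 [ 0.28 -0.01 -0.02 -0.01]
-60.8 [ 0.32 -0.01 -0.02 -0.02]
-63 [-0.04 -0.01 -0.01  0.01]
26.6417 [-119.98  -63.    164.51]
```

View pics/wk4c.png

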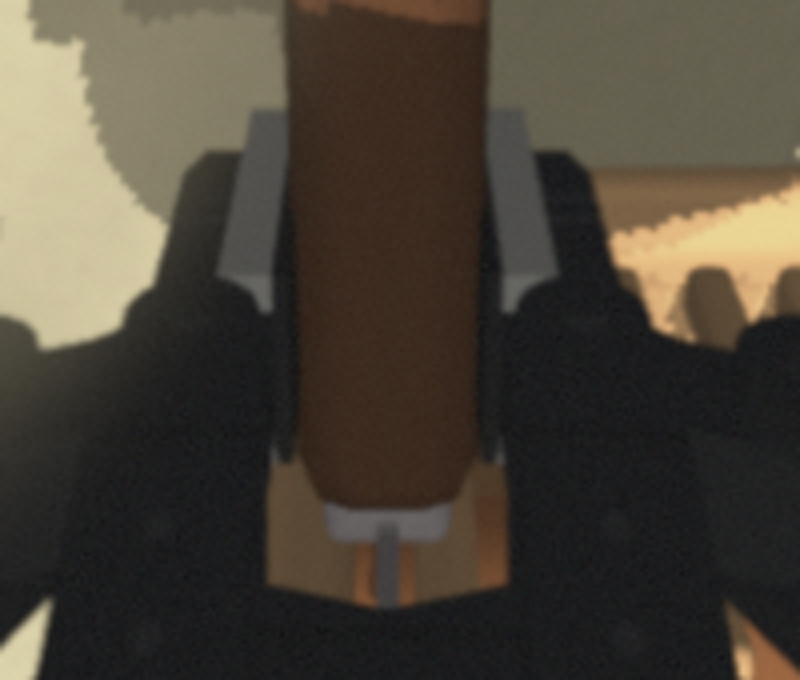

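```bash
python3 - <<'E'
from h import *
hold(.3);o=observe();print(o["t"],toG(o["ee_pos"]),o["gripper_width"],abs(o["qd"]).max())
finish_job()
E
```

```text
27.0417 [-119.99233518  -63.01085821  164.48748305] 0.21718889749850398 0.0006811102162028529
the job is handed in; nothing more can be done
```

I pushed the loaf up against the end stop and lifted the bread knife out of the dock. I carried it over the jars and lowered it, edge down, into the slot nearest the stop. It was still held there when I handed the job in at 27.0 s of the 53 s allowed; `finish_job()` gives no verdict.

**Last checks**
- **Loaf:** the push force rose to about 10 N with the finger within 0.5 mm of where it should be with the loaf at the stop. The scene picture after the push also shows no gap.
- **Blade in the slot:** moving it 2.2 mm to each side gave no contact force above noise, so it sits about 1 mm or less from the slot's centre. The side and wrist pictures show it passing through both walls.
- **Level:** within about 0.02 rad, measured just above the guide before the final lowering. At that point it was also square to the guide as measured, to within about 0.01 rad.
- **Height:** the edge is about 9–10 mm above the crust. This comes from the arm height, the grasp and the given loaf height, not from a direct measurement of the gap.
- **Jars and shorter knife:** they look undisturbed in the pictures, but I did not measure them.

**Disagreements**
- The scene camera placed the guide about 2 mm further along +y than the wrist camera. I trusted the wrist camera, and the push and the sideways check agreed with it.
- The side camera read the knife edge about 2 mm lower than the arm did, and the wall tops came out low by about the same amount when it was the scene and wrist cameras that measured them. I took both as calibration offset and did not correct for it.
- My first estimate of the guide's angle was 0.01 rad too small, and I corrected it before lowering the blade.

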